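# Ultraviolet check of a framed miniature

## Robot

A 6-joint arm with a two-finger parallel gripper is mounted at the origin on the work surface. World frame = base frame: x ahead of the robot, y to its left, z up, the work surface at z = 0. Lengths are in m, angles in rad, forces in N, time in s.
With the tool pointing down it reaches from about 0.35 to 0.975 m from the base axis. Payload 4.9 kg.
Tool frame: the origin (TCP) lies at the very end of the fingers, on their centre line; the grasp point (between the pads) lies 19 mm behind it; x points along the fingers, y is the direction in which the jaws open and shut, and the axes are right-handed (so a half turn about x gives the same grasp; the last joint's range is limited). The gripper opens to 85 mm and grips with 20 to 120 N. Pads are 22 mm wide; open, the fingers measure 114 mm over their backs; the gripper's body (76 mm by 85 mm) begins 54 mm behind the grasp point. The pads swing forward as they close: fully open they stand 13 mm farther back than shut.
Start: joints at [1.161, 0.053, 1.613, -0, 1.476, -0.119], TCP at [0.179, 0.599, 0.231] pointing down, gripper open.
Joint ranges: [-3.01, 3.01], [-1.01, 2.22], [0.06, 2.58], [-1.02, 4.17], [0.09, 2.62], [-3.14, 3.14]. Speed limits (rad/s): [2.57, 2.57, 3.14, 3.14, 3.14, 3.14].

## Interface

Orientations are given as a unit quaternion [w, x, y, z].
In Python, from plant import manip gives the robot as it stands.
- The arm moves only by the tool play_rows, never from a script. Its argument "plan" is a list of rows, each a list of 5 numbers: the shift along the tool's x, y, z in mm, then the turn about the tool's x in rad, then the closure, from -1 (fully open) to 1 (shut). A call has 1 to 8 rows; each row is the pose to reach, as a shift and turn from the pose commanded when the call began, along the tool's axes at that moment; what a row does not reach only later rows make up. A row lasts 1/8 s, in which the tool goes at most 62.5 mm and 10.7 degrees, less where a joint would pass 70% of its speed; a pose out of reach is approached as far as the arm can. A call with a gripper value outside its range is refused whole. The fingers move at their own pace and stop on an object; the grip force is fixed at half the most. Time passes only in rows, so rows that repeat a pose let the fingers close. It gives the time, the measured TCP pose, the force and the opening at its end, in the units of the state.
- manip.state(): the state, without advancing time (a new reading comes with each control period).
- manip.grab_frame(name): name is "side" or "top"; returns a dict with "img" (480x640x3 uint8, red, green, blue), "range_z" (480x640 float32, m along the optical axis (not along the pixel's ray), 0 where there is no reading), "fx", "fy", "cx", "cy" (pixels), "k1" (the pictures are not rectified: a ray, as slopes to the right and down, at radius r is drawn at 1 + k1 r^2 times it, then the intrinsics apply), "origin" and "rotation" of the camera in the world. Camera axes: x right, y up, looking along -z (the intrinsics and any distortion apply to the point x, -y, -z); pixel columns grow to the right and rows downward; lengths in m; the calibration is good to about 2 mm. A picture is of the moment at which its call begins.
- manip.job_done(): hands the job in, once; it reports no verdict.
The state is a dict: "time": time; "joint_pos": joint angles; "joint_vel": joint speeds; "joint_efforts": joint torques, N m; "tool_pos": TCP position; "tool_rot": TCP orientation; "contact_force": force on the tool from outside, world axes, zero at the start; "ft_torque": the same for the moment, N m; "gripper_width": opening from 0.0 (shut) to 1.0 (fully open).
Only numpy, scipy, OpenCV 4.12 (cv2) and the standard library are available. Lean on these libraries where they do the work, as an engineer would, in place of code of your own. Each camera call takes 0.05 s, during which the arm holds its last target. There are 200 camera calls.

## Task

Lay the small framed miniature gently, flat and face up, in the open drawer of the ultraviolet viewing cabinet, let go of it, and push the drawer fully shut. Only then swing the lamp lever on top of the cabinet clockwise (seen from above), past its first two clicks to the third at the end of its travel; it is a hold-to-run lever that springs back to off, so finish while still holding it there. Leave the jar, the bottle and the tape where they stand.

Things in the scene. Friction and masses are not known exactly. Their poses are not given: they have to be found in the camera images.
- mini_centre (a point): The miniature: a small picture in a dark wooden frame with a brass-coloured slip, 72 mm long (x), 54 mm wide (y), 16 mm thick (z, picture side up), 90 g, loose, lying flat and face up on the table to the left or right of the drawer. The point is its centre, half-way up (8 mm above its underside); axes are the frame's own.
- viewer: The viewing cabinet, a grey steel box fixed to the table: 230 mm deep (x), 300 wide (y), 190 high to its top deck. Origin at the centre of its underside; +x runs from its drawer front (face at x = -115 mm) to its back, +y to its left seen from the robot. On the deck: an eyepiece hood (left half, 60 mm high), a lamp housing (from x = 50 mm back, 42 mm high), the lamp lever (right, near the front).
- drawer (a joint): How far the drawer is open, m: 0 shut, 0.155 fully open; starts open. It slides along the cabinet's x, needs about 1 to 2 N to move and stays where it is left.
- tray (a point): Centre of the drawer's inner floor, 18 mm above the table; moves with the drawer, axes as the cabinet's. The floor is 185 mm long (x), 206 wide (y); walls 32 mm above the floor, front panel 40. With the drawer open by d, only the front d of the floor is outside, between the front panel and the 190 mm high cabinet front; the slot in the cabinet is 54 mm high above the floor.
- handle (a point): Middle of the drawer's straight bar handle, 10 mm thick, 100 mm long along the cabinet's y, 42 mm above the table; its axis is 42 mm in front of the drawer's front panel (54 mm in front of the cabinet front when shut). Moves with the drawer.
- lever (a joint): Angle of the lamp lever, rad: 0 off, clicks at 0.44, 0.87 and 1.31 (the third), stop at 1.36; grows clockwise seen from above. A return spring drives it back to off from everywhere; the push needed at the grip point is 2 to 7 N, rising along the way and uneven at the clicks.
- lever_grip (a point): Point in the lamp lever's black arm, 48 mm from its turning axis, half-way up, 28 mm above the deck; x points outward along the arm, z up. Arm 14 mm wide, 18 high (underside 19 mm above the deck, free below), ending 65 mm from the axis; hub 34 mm across. At off it points to the robot and its right, 37.5 degrees from the cabinet's -x; at the third click as far to the left.
- dial_axis (a point): Point on the upright turning axis of the lamp lever, at the height of the arm's middle (28 mm above the deck); fixed to the cabinet, axes as the cabinet's.
- jar: Bystander: screw-top jar, 64 mm across, 75 mm high, loose; origin at the centre of its underside.
- varnish: Bystander: brown bottle, 60 mm across, 160 mm high, loose; origin at the centre of its underside.
- tape: Bystander: roll of masking tape lying flat, 96 mm across, 25 mm high, loose; origin at the centre of its underside.

How it is judged:
By the outcome, as a careful person would: the job done as asked, in the order asked, and still so for the second after the job is handed in, while the arm keeps its last pose, push and grip.
It also fails if it takes over 72 s, if anything falls off the work surface, if the arm or the gripper's body presses on something with over 40 N, if the wrist force passes 120 N, or if a joint passes its speed limit or range.

## Working session

There is one attempt and no reset: what is moved stays moved. The work goes in short steps, Python scripts to look and compute and a tool call to move; the robot and the scene stay as the last step left them, time stands still between calls to the robot, and variables do not carry over. Pictures are saved under pics/ and viewed, about 8 in all and at most 12, crops included, and the job is handed in when it is done.

Besides the shell and the picture viewer there is one more tool, called after "Request:" in YAML: its name, and indented under it one key for each argument. play_rows: Moves the arm, as the interface text tells. Its arguments: {"type":"object","properties":{"plan":{"type":"array"}},"required":["plan"]}

```bash
mkdir -p pics; cat > h.py <<'E'
import numpy as np, cv2
from plant import manip
from scipy.spatial.transform import Rotation as R
def cam(n,save=None):
    f=manip.grab_frame(n)
    if save: cv2.imwrite('pics/'+save,f['img'][:,:,::-1]); np.savez('pics/'+save[:-4],**f)
    return f
def pts(f):
    v,u=np.mgrid[0:480,0:640]
    xd=(u-float(f['cx']))/float(f['fx']); yd=(v-float(f['cy']))/float(f['fy']); x,y=xd.copy(),yd.copy()
    for _ in range(8):
        s=1+float(f['k1'])*(x*x+y*y); x,y=xd/s,yd/s
    z=f['range_z']; P=np.stack([x*z,-y*z,-z],-1)
    rot=np.array(f['rotation']); 
    M=rot if rot.shape==(3,3) else R.from_quat(np.roll(rot,-1)).as_matrix()
    P=P@M.T+np.array(f['origin']); P[z==0]=np.nan
    return P
def tool(s): return np.array(s['tool_pos']),R.from_quat(np.roll(s['tool_rot'],-1)).as_matrix()
def plane(f,u,v,zw):
    x0=(u-float(f['cx']))/float(f['fx']);y0=(v-float(f['cy']))/float(f['fy']);x,y=x0,y0
    for _ in range(8):
        s=1+float(f['k1'])*(x*x+y*y); x,y=x0/s,y0/s
    rot=np.array(f['rotation']);M=rot if rot.shape==(3,3) else R.from_quat(np.roll(rot,-1)).as_matrix()
    d=M@np.array([x,-y,-1]);o=np.array(f['origin']);return o+d*(zw-o[2])/d[2]
E
python3 - <<'E'
from h import *
s=manip.state();print({k:np.round(v,3) for k,v in s.items()});print(np.round(tool(s)[1],3))
for n in('top','side'):
    f=cam(n,n+'0.png');print(n,f['origin'],np.round(f['rotation'],3),f['fx'],f['k1'])
E
```

```text
{'time': np.float64(0.0), 'joint_pos': array([ 1.161,  0.053,  1.614, -0.   ,  1.476, -0.119]), 'joint_vel': array([-0.001, -0.   ,  0.001,  0.   ,  0.001, -0.001]), 'joint_efforts': array([-0.0000e+00, -3.9369e+01, -3.7018e+01, -0.0000e+00,  7.0000e-03,
       -0.0000e+00]), 'tool_pos': array([0.179, 0.598, 0.23 ]), 'tool_rot': array([ 0.699,  0.102,  0.7  , -0.103]), 'contact_force': array([-0.527, -0.054,  0.663]), 'ft_torque': array([-0.016, -0.026, -0.026]), 'gripper_width': np.float64(1.001)}
[[-0.001  0.287  0.958]
 [-0.002  0.958 -0.287]
 [-1.    -0.002 -0.   ]]
top [ 0.45519879 -0.00567701  1.18090287] [-0.7   -0.053  0.056  0.71 ] 506.93082035322846 -0.01368987585625311
side [0.3547499  0.68605643 0.81430339] [-0.152 -0.069  0.406  0.898] 487.0922566605649 0.018152951107002598
```

View pics/top0.png

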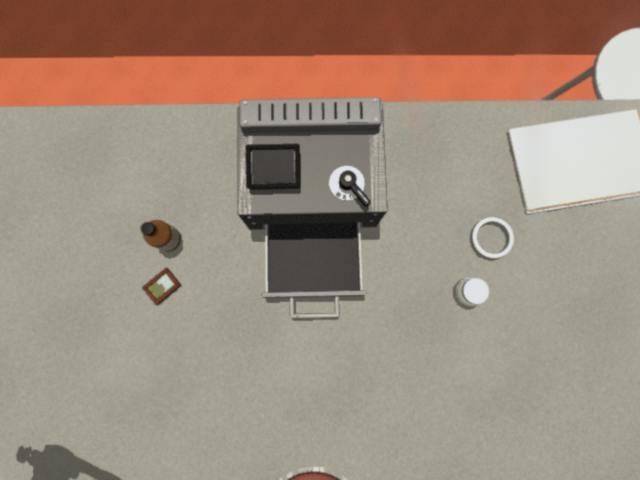

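View pics/side0.png

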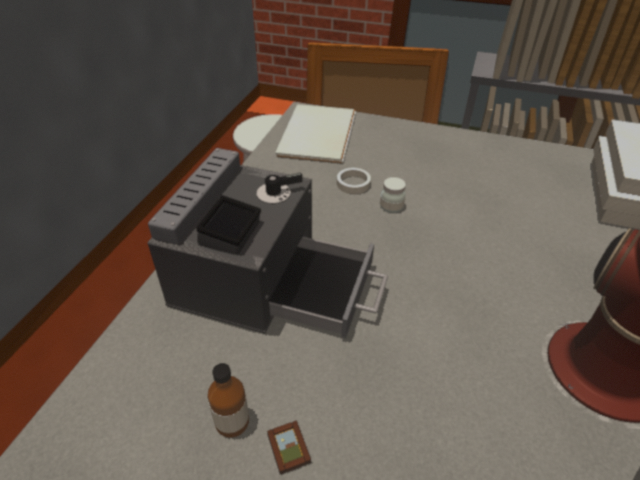

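Top: miniature at (161,287), bottle (165,240) behind it, drawer open, handle at (315,315), lever (348,180)→(365,203). Now enlarged crops.

```bash
python3 - <<'E'
from h import *
im=cv2.imread('pics/top0.png')
a=cv2.resize(im[262:312,131:191],None,fx=6,fy=6,interpolation=cv2.INTER_CUBIC)
b=cv2.resize(im[160:220,320:400],None,fx=5,fy=5,interpolation=cv2.INTER_CUBIC)
c=cv2.resize(im[205:325,230:390],None,fx=2.4,fy=2.4,interpolation=cv2.INTER_CUBIC)
o=np.zeros((600,780,3),np.uint8);o[:300,:360]=a;o[:300,370:770]=b;o[305:593,:384]=c
cv2.imwrite('pics/crop1.png',o)
f=dict(np.load('pics/top0.npz'));P=pts(f)
for n,u,v in[('mini',161,287),('tape',493,220),('jar',475,291),('varn cap',149,229),('varnish',158,235),('floor',312,265),('deck',320,205),('table',200,350),('handle',315,316),('frontpanel',314,294),('lever',358,193),('hub',347,179),('cabFL',240,214),('cabFR',384,212)]:
    print(n,np.round(P[v,u],4))
# miniature mask by height
Z=P[262:312,131:191,2]; print(np.round(Z[::5,::5]*1000))
E
```

```text
mini [0.5149 0.3433 0.0129]
tape [ 0.6586 -0.4252  0.0259]
jar [ 0.4939 -0.3586  0.0715]
varn cap [0.6255 0.3275 0.1607]
varnish [0.6191 0.3212 0.1203]
floor [ 0.5604 -0.0039  0.0183]
deck [ 0.6653 -0.0217  0.1869]
table [ 0.3713  0.2541 -0.0019]
handle [ 0.4449 -0.0091  0.0445]
frontpanel [ 0.4924 -0.0075  0.0707]
lever [ 0.6799 -0.0948  0.2252]
hub [ 0.7065 -0.0739  0.2308]
cabFL [0.6489 0.1381 0.1879]
cabFR [ 0.6497 -0.1496  0.1851]
[[ 2.  1.  4. -3. -0. -4. -0. -0. -1. -1. -2. -1.]
 [ 1. -3.  2. -0. -1.  3. nan  0. -1. -6. -4. -1.]
 [-0. -1. -1. -2. -1.  3. 15. 14. -2. -3. -3. -2.]
 [ 1.  4. -2. -4.  0. 18. 11.  6. 12. -2. -3.  2.]
 [ 4. -2. -1. -3. 19. 14. 10.  5. 12. 16.  2.  3.]
 [-1.  4. 16. 15. 11. 11. 13. 15. 14. 16. -1.  0.]
 [ 1.  4. -1. 11. 12. 11.  8. 13. 12.  2. -2. -3.]
 [ 1.  0. -1. -3. 16. 10. 17.  6.  2.  4. -2. -1.]
 [-2.  2. -4. -3. -2. 15. -0. -0.  0.  1. -1.  3.]
 [-2.  4.  0.  1.  1.  4. -1. -1. -1. -4.  1. -1.]]
```

View pics/crop1.png

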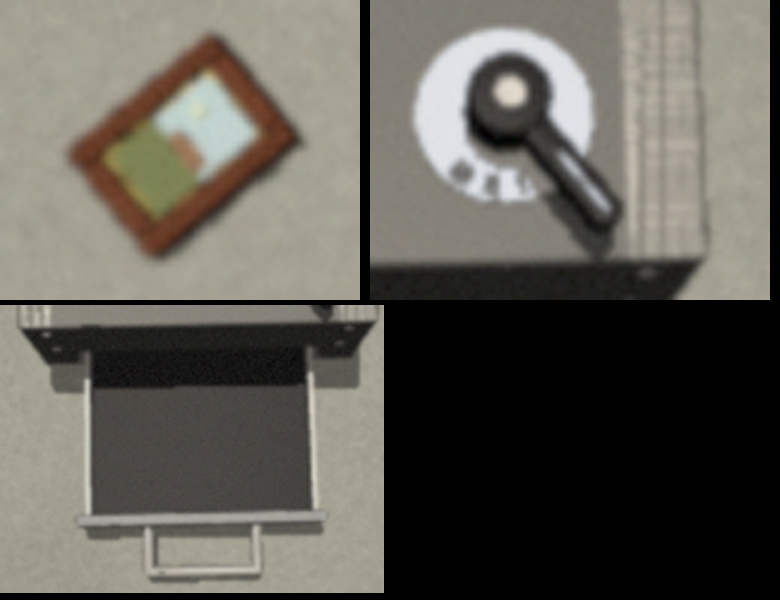

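```bash
python3 - <<'E'
from h import *
f=dict(np.load('pics/top0.npz'));P=pts(f)
q=lambda x,y,s,ox,oy,z:plane(f,(x+.5)/s-.5+ox,(y+.5)/s-.5+oy,z)
c=[q(x,y,6,131,262,.016) for x,y in[(211,35),(299,140),(153,257),(72,155)]]
c=np.array(c)[:,:2];m=c.mean(0);print('mini',m,[np.linalg.norm(c[i]-c[i-1]) for i in range(4)])
for i in(0,1,2,3): d=c[i]-c[i-1];print(np.degrees(np.arctan2(d[1],d[0])))
for n,x,y,z in[('disc',134,115,.191),('armtip',236,222,.218),('hubtop',139,91,.23)]: print(n,q(x,y,5,320,160,z))
for n,x,y,z in[('barL',148,573,.047),('barR',262,573,.047),('panelL',78,519,.058),('panelR',325,516,.058),('cabL',20,326,.19),('cabR',377,320,.19)]: print(n,q(x,y-305,2.4,230,205,z))
# depth: side view pts of bottle
g=dict(np.load('pics/side0.npz'));Q=pts(g)
b=Q[370:430,205:245].reshape(-1,3);b=b[(b[:,2]>.03)&(b[:,2]<.1)];print('bottle side',b.min(0),b.max(0),b.mean(0))
t=P[215:260,140:185].reshape(-1,3);t=t[t[:,2]>.15];print('cap',t.mean(0))
h=P[160:200,330:366].reshape(-1,3);h=h[h[:,2]>.225];print('hub', np.median(h,0),h.max(0),len(h))
from collections import Counter
x=P[120:216,300:335,2];print(np.nanmedian(P[150:205,305:325,2]))
E
```

```text
mini [0.51698952 0.34196658] [np.float64(0.06868332531418928), np.float64(0.053510753352172244), np.float64(0.06964558508451144), np.float64(0.05057525349845558)]
-48.85200487156045
-139.32852613141313
128.71911398495033
39.62439963779612
disc [ 0.70959643 -0.07532427  0.191     ]
armtip [ 0.65948089 -0.1120112   0.218     ]
hubtop [ 0.7090777  -0.07473561  0.23      ]
barL [0.44476881 0.04307013 0.047     ]
barR [ 0.44333968 -0.06178953  0.047     ]
panelL [0.49460441 0.10644307 0.058     ]
panelR [ 0.4942758 -0.1201358  0.058    ]
cabL [0.64958826 0.14169212 0.19      ]
cabR [ 0.65075267 -0.15453923  0.19      ]
bottle side [0.59661079 0.30697714 0.03000628] [0.65219577 0.36422991 0.09995457] [0.61400426 0.35336883 0.06857305]
cap [0.62744634 0.33166179 0.15944686]
hub [ 0.70114224 -0.08160549  0.22817832] [ 0.72354279 -0.05863627  0.23357496] 328
0.18990717709525157
```

Request:
play_rows:
  plan:
    - [0, -25, 60, 0.1, -1]
    - [0, -50, 130, 0.2, -1]
    - [10, -75, 200, 0.3, -1]
    - [40, -100, 270, 0.4, -1]
    - [70, -125, 335, 0.5, -1]
    - [90, -149, 397, 0.58, -1]
    - [90, -149, 397, 0.58, -1]
    - [90, -149, 397, 0.58, -1]

```text
time: 1.1
tool_pos: [0.518, 0.3387, 0.1383]
tool_rot: [0.639, 0.298, 0.641, -0.301]
contact_force: [-1.3, 0.5, 0.1]
gripper_width: 0.999
```

```bash
python3 - <<'E'
from h import *
s=manip.state();p,M=tool(s);print(s['time'],p,np.round(M,3),s['contact_force'])
f=cam('top','t1.png');g=cam('side','s1.png')
a=cv2.resize(cv2.imread('pics/t1.png')[200:340,80:240],None,fx=2.5,fy=2.5)
b=cv2.resize(cv2.imread('pics/s1.png')[330:480,200:360],None,fx=2.4,fy=2.4)
o=np.zeros((360,790,3),np.uint8);o[:350,:400]=a;o[:360,402:786]=b;cv2.imwrite('pics/c2.png',o)
E
```

```text
1.1 [0.51801145 0.33869216 0.13827641] [[-0.004  0.768  0.64 ]
 [-0.003  0.64  -0.768]
 [-1.    -0.005 -0.001]] [-1.31334793  0.54815837  0.10650108]
```

View pics/c2.png

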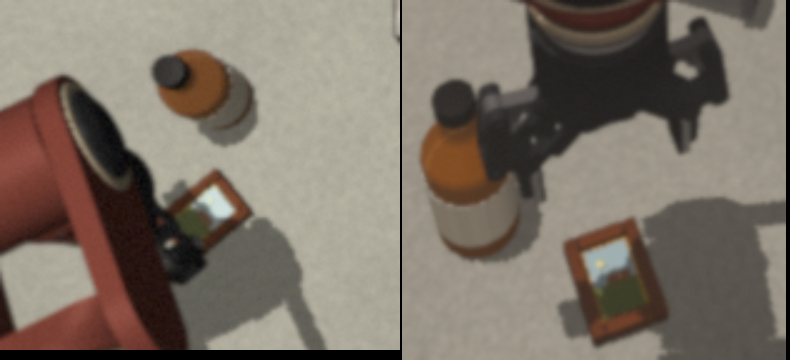

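The gripper hovers over the miniature, jaws straddling its short side and clear of the bottle.

Request:
play_rows:
  plan:
    - [40, 1, -3, 0, -1]
    - [75, 1, -3, 0, -1]
    - [105, 1, -3, 0, -1]
    - [122, 1, -3, 0, -1]
    - [130, 1, -3, 0, -1]
    - [134, 1, -3, 0, -1]
    - [134, 1, -3, 0, -1]
    - [134, 1, -3, 0, -1]

```text
time: 2.2
tool_pos: [0.5164, 0.3455, 0.0084]
tool_rot: [0.642, 0.299, 0.641, -0.298]
contact_force: [0.5, 0.5, 0.3]
gripper_width: 0.993
```

Request:
play_rows:
  plan:
    - [0, 0, 0, 0, -0.5]
    - [0, 0, 0, 0, 0]
    - [0, 0, 0, 0, 0.5]
    - [0, 0, 0, 0, 1]
    - [0, 0, 0, 0, 1]
    - [0, 0, 0, 0, 1]
    - [0, 0, 0, 0, 1]
    - [0, 0, 0, 0, 1]

```text
time: 3.2
tool_pos: [0.5164, 0.3455, 0.0083]
tool_rot: [0.642, 0.299, 0.641, -0.298]
contact_force: [0.0, 0.5, 6.9]
gripper_width: 0.602
```

Request:
play_rows:
  plan:
    - [-10, 0, 0, 0, 1]
    - [-25, 0, 0, 0, 1]
    - [-50, 0, 0, 0, 1]
    - [-80, 0, 0, 0, 1]
    - [-110, 0, 0, 0, 1]
    - [-130, 0, 0, 0, 1]
    - [-130, 0, 0, 0, 1]
    - [-130, 0, 0, 0, 1]

```text
time: 4.2
tool_pos: [0.5149, 0.3447, 0.1359]
tool_rot: [0.641, 0.298, 0.642, -0.299]
contact_force: [0.2, -0.2, -0.7]
gripper_width: 0.606
```

```bash
python3 - <<'E'
from h import *
s=manip.state();p,M=tool(s);print(s['time'],p,np.round(M,3),s['contact_force'],s['gripper_width'])
f=cam('top','t2.png');g=cam('side','s2.png')
a=cv2.resize(cv2.imread('pics/t2.png')[200:340,80:240],None,fx=2.5,fy=2.5)
b=cv2.resize(cv2.imread('pics/s2.png')[330:480,200:360],None,fx=2.4,fy=2.4)
o=np.zeros((360,790,3),np.uint8);o[:350,:400]=a;o[:360,402:786]=b;cv2.imwrite('pics/c3.png',o)
E
```

```text
4.2 [0.51486256 0.34472014 0.13593957] [[-0.002  0.765  0.644]
 [-0.001  0.644 -0.765]
 [-1.    -0.002 -0.001]] [ 0.17558023 -0.19667444 -0.73909158] 0.6062257982354695
```

View pics/c3.png

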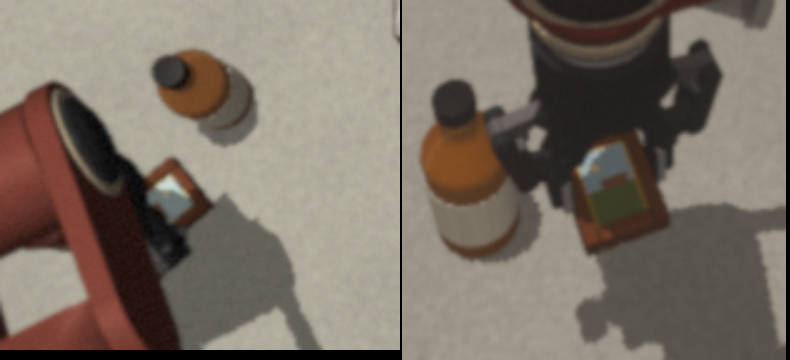

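The miniature is held level between the pads and off the table; the bottle is untouched.

Request:
play_rows:
  plan:
    - [0, -12, 20, -0.1, 1]
    - [0, -36, 58, -0.2, 1]
    - [0, -66, 108, -0.35, 1]
    - [0, -98, 160, -0.5, 1]
    - [0, -130, 212, -0.65, 1]
    - [0, -157, 256, -0.78, 1]
    - [0, -176, 287, -0.86, 1]
    - [0, -186, 303, -0.87, 1]

```text
time: 5.3
tool_pos: [0.5679, -0.0085, 0.1359]
tool_rot: [0.706, 0.001, 0.708, -0.001]
contact_force: [-0.2, 0.9, -1.7]
gripper_width: 0.608
```

Request:
play_rows:
  plan:
    - [0, 0, 0, 0, 1]
    - [0, 0, 0, 0, 1]
    - [0, 0, 0, 0, 1]

```text
time: 5.68
tool_pos: [0.5683, -0.0054, 0.137]
tool_rot: [0.707, -0.0, 0.707, 0.0]
contact_force: [0.6, 0.0, -1.3]
gripper_width: 0.606
```

```bash
python3 - <<'E'
from h import *
s=manip.state();p,M=tool(s);print(s['time'],p,np.round(M,3),s['contact_force'],s['gripper_width'])
f=cam('top','t3.png');g=cam('side','s3.png')
a=cv2.resize(cv2.imread('pics/t3.png')[190:340,230:400],None,fx=2.3,fy=2.3)
b=cv2.resize(cv2.imread('pics/s3.png')[150:350,220:420],None,fx=1.9,fy=1.9)
o=np.zeros((380,790,3),np.uint8);o[:345,:391]=a;o[:380,402:782]=b;cv2.imwrite('pics/c4.png',o)
E
```

```text
5.675 [ 0.56828841 -0.00541759  0.13697642] [[-0.001 -0.001  1.   ]
 [ 0.     1.     0.001]
 [-1.     0.    -0.001]] [ 0.55482897  0.01179875 -1.29836479] 0.606025878436874
```

View pics/c4.png

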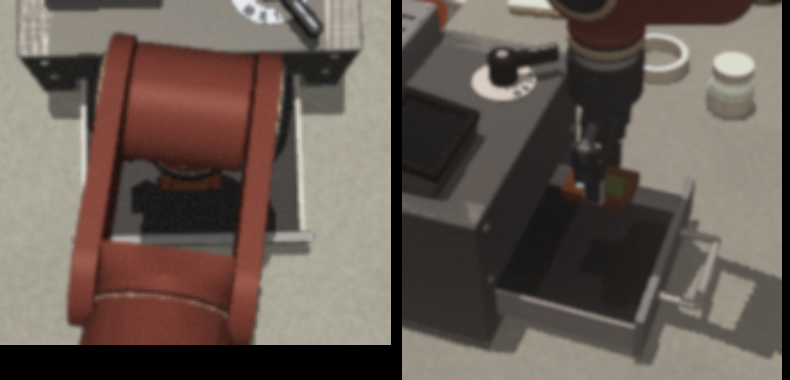

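```bash
python3 - <<'E'
from h import *
for n in('t3','s3'):
    P=pts(dict(np.load(f'pics/{n}.npz'))).reshape(-1,3)
    P=P[(abs(P[:,1])<.08)&(P[:,0]>.52)&(P[:,0]<.72)]
    for z in np.arange(.12,.44,.02):
        q=P[(P[:,2]>z)&(P[:,2]<z+.02)&((P[:,2]>.255)|(P[:,0]<.63))]
        if len(q)>5: print(n,round(z,2),len(q),np.round(np.percentile(q[:,0],[2,98]),3))
E
```

```text
t3 0.12 7 [0.535 0.541]
t3 0.14 133 [0.535 0.548]
t3 0.18 10 [0.555 0.557]
t3 0.26 15 [0.531 0.543]
t3 0.28 27 [0.531 0.544]
t3 0.3 44 [0.531 0.542]
t3 0.32 15 [0.532 0.537]
t3 0.34 21 [0.532 0.538]
t3 0.36 23 [0.531 0.535]
t3 0.38 23 [0.523 0.589]
t3 0.4 70 [0.522 0.612]
t3 0.42 752 [0.527 0.612]
s3 0.12 209 [0.534 0.602]
s3 0.14 401 [0.535 0.605]
s3 0.16 92 [0.557 0.577]
s3 0.18 130 [0.555 0.579]
s3 0.2 180 [0.551 0.58 ]
s3 0.22 228 [0.549 0.586]
s3 0.24 262 [0.55  0.585]
s3 0.26 256 [0.531 0.598]
s3 0.28 373 [0.531 0.601]
s3 0.3 456 [0.532 0.601]
s3 0.32 333 [0.532 0.6  ]
s3 0.34 387 [0.533 0.598]
s3 0.36 57 [0.552 0.593]
s3 0.38 397 [0.522 0.609]
s3 0.4 589 [0.522 0.616]
s3 0.42 742 [0.521 0.614]
```

Miniature is over the open tray, wrist reaches x=0.616 at most, so it clears the cabinet front (0.650). Lower gently.

Request:
play_rows:
  plan:
    - [20, 0, 0, 0, 1]
    - [45, 0, 0, 0, 1]
    - [70, 0, 0, 0, 1]
    - [88, 0, 0, 0, 1]
    - [98, 0, 0, 0, 1]
    - [103, 0, 0, 0, 1]
    - [105, 0, 0, 0, 1]
    - [105, 0, 0, 0, 1]

```text
time: 6.78
tool_pos: [0.5691, -0.0065, 0.033]
tool_rot: [0.708, 0.0, 0.707, -0.0]
contact_force: [0.1, -0.4, -0.4]
gripper_width: 0.604
```

Request:
play_rows:
  plan:
    - [1, 0, 0, 0, 1]
    - [2, 0, 0, 0, 1]
    - [2, 0, 0, 0, 1]

```text
time: 7.15
tool_pos: [0.5685, -0.0065, 0.0303]
tool_rot: [0.707, 0.0, 0.707, -0.0]
contact_force: [0.5, 0.1, -1.6]
gripper_width: 0.601
```

Request:
play_rows:
  plan:
    - [1, 0, 0, 0, 1]
    - [2, 0, 0, 0, 1]
    - [2, 0, 0, 0, 1]

```text
time: 7.52
tool_pos: [0.5684, -0.0064, 0.0281]
tool_rot: [0.707, 0.0, 0.707, -0.0]
contact_force: [-0.4, 0.5, -0.4]
gripper_width: 0.6
```

Request:
play_rows:
  plan:
    - [0.5, 0, 0, 0, 1]
    - [1, 0, 0, 0, 1]
    - [1, 0, 0, 0, 1]

```text
time: 7.9
tool_pos: [0.5685, -0.0064, 0.0272]
tool_rot: [0.707, 0.0, 0.707, -0.0]
contact_force: [-0.5, 0.5, -1.3]
gripper_width: 0.6
```

Request:
play_rows:
  plan:
    - [0.5, 0, 0, 0, 1]
    - [1, 0, 0, 0, 1]
    - [1, 0, 0, 0, 1]

```text
time: 8.28
tool_pos: [0.5686, -0.0065, 0.0263]
tool_rot: [0.707, 0.0, 0.707, -0.0]
contact_force: [0.4, 0.1, -0.5]
gripper_width: 0.601
```

Request:
play_rows:
  plan:
    - [0.5, 0, 0, 0, 1]
    - [1, 0, 0, 0, 1]
    - [1, 0, 0, 0, 1]

```text
time: 8.65
tool_pos: [0.5694, -0.0065, 0.0263]
tool_rot: [0.708, 0.0, 0.707, -0.0]
contact_force: [-0.9, -0.1, 5.9]
gripper_width: 0.605
```

Contact (≈6 N). Release slowly, then rise.

Request:
play_rows:
  plan:
    - [0, 0, 0, 0, 0.0]
    - [0, 0, 0, 0, -0.4]
    - [0, 0, 0, 0, -0.7]
    - [0, 0, 0, 0, -0.8]
    - [0, 0, 0, 0, -0.8]
    - [0, 0, 0, 0, -0.8]

```text
time: 9.4
tool_pos: [0.5685, -0.0065, 0.0252]
tool_rot: [0.707, 0.0, 0.707, -0.0]
contact_force: [0.5, 0.3, 0.1]
gripper_width: 0.9
```

Request:
play_rows:
  plan:
    - [-5, 0, 0, 0, -0.8]
    - [-15, 0, 0, 0, -0.8]
    - [-35, 0, 0, 0, -0.8]
    - [-65, 0, 0, 0, -0.8]
    - [-95, 0, 0, 0, -0.8]
    - [-115, 0, 0, 0, -0.8]
    - [-115, 0, 0, 0, -0.8]

```text
time: 10.28
tool_pos: [0.5701, -0.0067, 0.1432]
tool_rot: [0.709, 0.0, 0.705, -0.001]
contact_force: [0.1, 0.6, -0.0]
gripper_width: 0.898
```

Request:
play_rows:
  plan:
    - [0, 0, -25, 0, 0]
    - [0, 0, -65, 0, 0.5]
    - [0, 0, -110, 0, 1]
    - [0, 0, -150, 0, 1]
    - [0, 0, -172, 0, 1]
    - [30, 0, -176, 0, 1]
    - [60, 0, -176, 0, 1]
    - [60, 0, -176, 0, 1]

```text
time: 11.28
tool_pos: [0.3895, -0.0057, 0.0768]
tool_rot: [0.704, 0.001, 0.71, 0.0]
contact_force: [-0.3, -0.3, -0.4]
gripper_width: 0.001
```

```bash
python3 - <<'E'
from h import *
s=manip.state();p,M=tool(s);print(s['time'],p,np.round(M,3),s['contact_force'],s['gripper_width'])
f=cam('top','t4.png');g=cam('side','s4.png')
a=cv2.resize(cv2.imread('pics/t4.png')[190:340,230:400],None,fx=2.3,fy=2.3)
b=cv2.resize(cv2.imread('pics/s4.png')[150:350,220:420],None,fx=1.9,fy=1.9)
o=np.zeros((380,790,3),np.uint8);o[:345,:391]=a;o[:380,402:782]=b;cv2.imwrite('pics/c5.png',o)
E
```

```text
11.275 [ 0.38945863 -0.00572368  0.07679057] [[-0.008  0.001  1.   ]
 [ 0.002  1.    -0.001]
 [-1.     0.002 -0.008]] [-0.31875084 -0.30715564 -0.38217635] 0.0011471214087811765
```

View pics/c5.png

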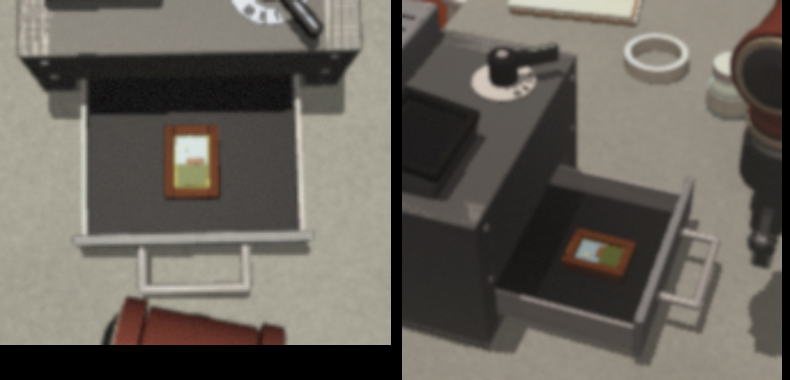

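Miniature lies flat, face up in the tray, fully released; fingers stand clear in front of the handle.

Request:
play_rows:
  plan:
    - [25, 0, 0, 0, 1]
    - [52, 0, 0, 0, 1]
    - [52, 0, 8, 0, 1]
    - [52, 0, 18, 0, 1]
    - [52, 0, 28, 0, 1]
    - [52, 0, 38, 0, 1]
    - [52, 0, 50, 0, 1]
    - [52, 0, 62, 0, 1]

```text
time: 12.38
tool_pos: [0.4553, -0.0063, 0.0283]
tool_rot: [0.707, 0.0, 0.707, -0.0]
contact_force: [-2.0, 0.3, 0.7]
gripper_width: 0.0
```

Request:
play_rows:
  plan:
    - [0, 0, 12, 0, 1]
    - [0, 0, 24, 0, 1]
    - [0, 0, 36, 0, 1]
    - [0, 0, 48, 0, 1]
    - [0, 0, 60, 0, 1]
    - [0, 0, 72, 0, 1]
    - [0, 0, 82, 0, 1]
    - [0, 0, 90, 0, 1]

```text
time: 13.38
tool_pos: [0.5452, -0.0065, 0.0283]
tool_rot: [0.707, 0.0, 0.707, -0.0]
contact_force: [-2.1, -0.1, -0.5]
gripper_width: -0.0
```

Request:
play_rows:
  plan:
    - [0, 0, 7, 0, 1]
    - [0, 0, 14, 0, 1]
    - [0, 0, 20, 0, 1]
    - [0, 0, 24, 0, 1]
    - [0, 0, 27, 0, 1]
    - [0, 0, 29, 0, 1]
    - [0, 0, 29, 0, 1]

```text
time: 14.25
tool_pos: [0.5739, -0.0066, 0.0285]
tool_rot: [0.707, 0.0, 0.707, -0.0]
contact_force: [0.6, 0.8, 0.3]
gripper_width: -0.004
```

Request:
play_rows:
  plan:
    - [0, 0, 1.5, 0, 1]
    - [0, 0, 3, 0, 1]
    - [0, 0, 4, 0, 1]
    - [0, 0, 4, 0, 1]

```text
time: 14.75
tool_pos: [0.5778, -0.0065, 0.0284]
tool_rot: [0.707, 0.0, 0.707, -0.0]
contact_force: [-0.2, -1.4, -1.0]
gripper_width: -0.001
```

Request:
play_rows:
  plan:
    - [0, 0, 1.5, 0, 1]
    - [0, 0, 3, 0, 1]
    - [0, 0, 4, 0, 1]
    - [0, 0, 4, 0, 1]

```text
time: 15.25
tool_pos: [0.5783, -0.0065, 0.0281]
tool_rot: [0.704, 0.0, 0.71, -0.0]
contact_force: [-14.6, -0.3, 10.9]
gripper_width: 0.002
```

Request:
play_rows:
  plan:
    - [0, 0, 1.5, 0, 1]
    - [0, 0, 3, 0, 1]
    - [0, 0, 4, 0, 1]
    - [0, 0, 4, 0, 1]

```text
time: 15.75
tool_pos: [0.5785, -0.0064, 0.0281]
tool_rot: [0.7, -0.0, 0.714, 0.0]
contact_force: [-28.6, -1.0, 23.1]
gripper_width: -0.002
```

Drawer hit its hard stop at the expected position (shut). Back off and rise.

Request:
play_rows:
  plan:
    - [0, 0, -4, 0, 1]
    - [0, 0, -9, 0, 1]
    - [0, 0, -30, 0, 1]
    - [-15, 0, -60, 0, 1]
    - [-65, 0, -70, 0, 1]
    - [-125, 0, -70, 0, 0.5]
    - [-185, 0, -70, 0, 0]
    - [-240, 0, -60, 0, -0.5]

```text
time: 16.75
tool_pos: [0.5258, -0.0064, 0.2709]
tool_rot: [0.708, 0.0, 0.706, -0.0]
contact_force: [0.4, 0.3, 0.1]
gripper_width: 0.639
```

Request:
play_rows:
  plan:
    - [-30, -20, 10, -0.1, -0.5]
    - [-40, -50, 30, -0.25, -0.5]
    - [-40, -75, 60, -0.4, -0.5]
    - [-40, -95, 90, -0.55, -0.5]
    - [-40, -98, 100, -0.65, -0.5]
    - [-40, -98, 100, -0.65, -0.5]

```text
time: 17.5
tool_pos: [0.6261, -0.1049, 0.3077]
tool_rot: [0.67, -0.225, 0.67, 0.225]
contact_force: [0.3, 0.3, 0.4]
gripper_width: 0.755
```

```bash
python3 - <<'E'
from h import *
s=manip.state();p,M=tool(s);print(s['time'],p,np.round(M,3),s['contact_force'],s['gripper_width'])
f=cam('top','t5.png');g=cam('side','s5.png')
a=cv2.resize(cv2.imread('pics/t5.png')[140:330,220:400],None,fx=2.1,fy=2.1)
b=cv2.resize(cv2.imread('pics/s5.png')[120:320,150:400],None,fx=1.6,fy=1.6)
o=np.zeros((400,790,3),np.uint8);o[:399,:378]=a;o[:320,380:780]=b;cv2.imwrite('pics/c6.png',o)
Q=pts(g).reshape(-1,3);q=Q[(Q[:,2]>.205)&(Q[:,2]<.235)&(Q[:,0]>.63)&(Q[:,0]<.73)&(Q[:,1]<-.04)&(Q[:,1]>-.14)]
print('lever pts',len(q),np.round(q.min(0),3),np.round(q.max(0),3),np.round(q.mean(0),3))
h=Q[(Q[:,2]>.036)&(Q[:,2]<.056)&(Q[:,0]>.55)&(Q[:,0]<.63)&(abs(Q[:,1])<.07)];print('handle',len(h),np.round(np.median(h,0),3),np.round(np.percentile(h[:,0],[5,95]),3))
E
```

```text
17.5 [ 0.62608429 -0.10485342  0.30774518] [[-0.    -0.603  0.797]
 [ 0.     0.797  0.603]
 [-1.     0.     0.   ]] [0.32212569 0.25084997 0.43077687] 0.7548872362636256
lever pts 466 [ 0.656 -0.115  0.205] [ 0.724 -0.054  0.231] [ 0.692 -0.08   0.221]
handle 307 [0.597 0.005 0.046] [0.59  0.627]
```

View pics/c6.png

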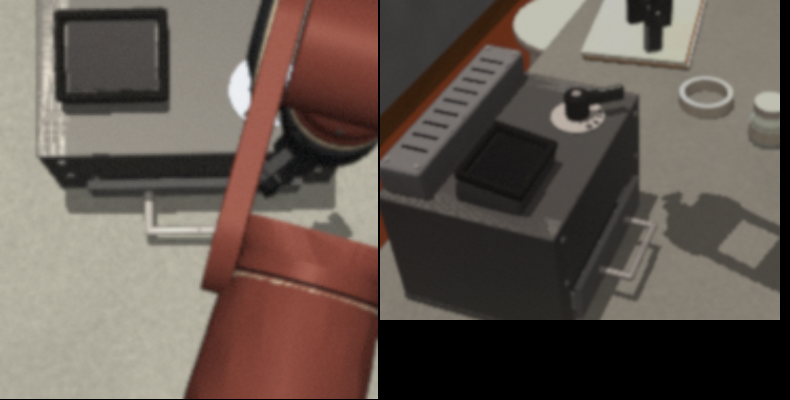

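Drawer reads shut (handle at x=0.597, expected 0.596), lever still at off. Straddle the arm of the lever.

Request:
play_rows:
  plan:
    - [0, -13, 18, 0, -0.5]
    - [10, -26, 36, 0, -0.5]
    - [40, -26, 36, 0, -0.5]
    - [70, -26, 36, 0, -0.5]
    - [90, -26, 36, 0, -0.5]
    - [100, -26, 36, 0, -0.5]
    - [103, -26, 36, 0, -0.5]
    - [103, -26, 36, 0, -0.5]

```text
time: 18.6
tool_pos: [0.6704, -0.1036, 0.2064]
tool_rot: [0.671, -0.226, 0.67, 0.225]
contact_force: [0.9, 0.2, 0.1]
gripper_width: 0.755
```

```bash
python3 - <<'E'
from h import *
s=manip.state();p,M=tool(s);print(s['time'],p,np.round(M,3),s['contact_force'],s['gripper_width'])
g=cam('side','s6.png')
b=cv2.resize(cv2.imread('pics/s6.png')[120:250,200:370],None,fx=4,fy=4,interpolation=cv2.INTER_CUBIC);cv2.imwrite('pics/c7.png',b)
E
```

```text
18.6 [ 0.6703526  -0.10356294  0.20641942] [[ 0.002 -0.604  0.797]
 [-0.     0.797  0.604]
 [-1.    -0.001  0.001]] [0.89411305 0.17509591 0.06256832] 0.7550723959440462
```

View pics/c7.png

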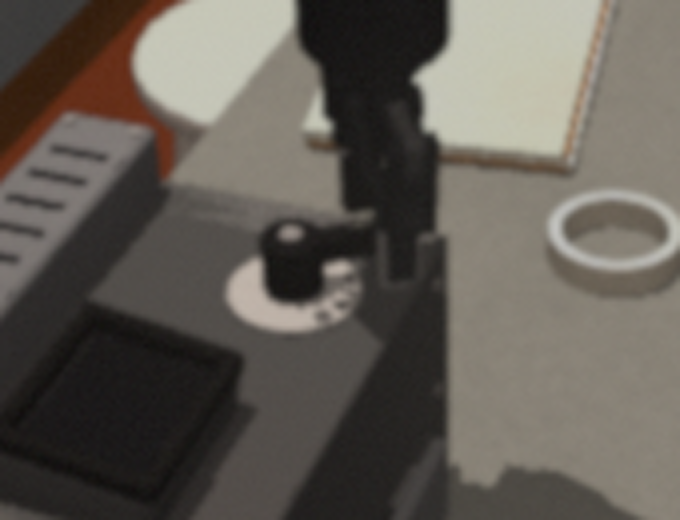

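Fingers straddle the arm near its end, clear of hub and deck. Close.

Request:
play_rows:
  plan:
    - [2, 0, 0, 0, 0]
    - [2, 0, 0, 0, 0.4]
    - [2, 0, 0, 0, 0.7]
    - [2, 0, 0, 0, 1]
    - [2, 0, 0, 0, 1]
    - [2, 0, 0, 0, 1]

```text
time: 19.4
tool_pos: [0.6704, -0.1043, 0.2038]
tool_rot: [0.671, -0.226, 0.67, 0.225]
contact_force: [3.4, -4.1, 0.2]
gripper_width: 0.152
```

```bash
python3 - <<'E'
from h import *
s=manip.state();p,M=tool(s);print(s['time'],p,np.round(M,3),s['contact_force'],s['ft_torque'],s['gripper_width'])
c=np.array([.709,-.075]);r=p[:2]-c;print(np.linalg.norm(r),np.degrees(np.arctan2(r[1],r[0])))
# rows: rotate about axis clockwise by t (=tool turn +t)
for t in np.arange(.16,1.45,.16).tolist()+[1.31,1.34]:
    R2=np.array([[np.cos(t),np.sin(t)],[-np.sin(t),np.cos(t)]]);d=c+R2@r-p[:2]
    print(round(t,2),np.round(1000*d@M[:2,1],1),np.round(1000*d@M[:2,2],1))
E
```

```text
19.4 [ 0.67038582 -0.10426004  0.20380668] [[ 0.002 -0.604  0.797]
 [-0.001  0.797  0.604]
 [-1.    -0.002  0.   ]] [ 3.44292971 -4.06817139  0.20025655] [-0.70701193 -0.42194495 -0.09652731] 0.15234518603614972
0.048447962357862036 -142.84683687667277
0.16 7.7 0.6
0.32 15.2 2.5
0.48 22.4 5.5
0.64 28.9 9.6
0.8 34.8 14.7
0.96 39.7 20.7
1.12 43.6 27.3
1.28 46.4 34.6
1.44 48.0 42.1
1.31 46.8 36.0
1.34 47.2 37.4
```

Request:
play_rows:
  plan:
    - [0, 3.9, 0.2, 0.08, 1]
    - [0, 7.7, 0.6, 0.16, 1]
    - [0, 15.2, 2.5, 0.32, 1]
    - [0, 22.4, 5.5, 0.48, 1]
    - [0, 28.9, 9.6, 0.64, 1]
    - [0, 28.9, 9.6, 0.64, 1]

```text
time: 20.15
tool_pos: [0.6608, -0.0757, 0.2037]
tool_rot: [0.708, -0.004, 0.706, 0.002]
contact_force: [4.1, -5.9, -1.0]
gripper_width: 0.154
```

```bash
python3 - <<'E'
from h import *
s=manip.state();p,M=tool(s);print(s['time'],p,np.round(M,3),s['contact_force'],s['ft_torque'],s['gripper_width'])
c=np.array([.709,-.075]);r=p[:2]-c;print(np.linalg.norm(r),np.degrees(np.arctan2(r[1],r[0])))
E
```

```text
20.15 [ 0.66076311 -0.07566938  0.20371345] [[ 0.002 -0.008  1.   ]
 [-0.003  1.     0.008]
 [-1.    -0.003  0.002]] [ 4.11241759 -5.88064737 -1.00756519] [-0.95171892 -0.56144905 -0.03569387] 0.15369642321070826
0.048241534469109844 -179.20496695887638
```

Request:
play_rows:
  plan:
    - [0, 7.7, 0.6, 0.16, 1]
    - [0, 15.2, 2.5, 0.32, 1]
    - [0, 22.4, 5.5, 0.48, 1]
    - [0, 27.3, 8.5, 0.6, 1]
    - [0, 31.2, 11.4, 0.7, 1]
    - [0, 31.2, 11.4, 0.7, 1]
    - [0, 31.2, 11.4, 0.7, 1]

```text
time: 21.02
tool_pos: [0.6717, -0.045, 0.2036]
tool_rot: [0.666, 0.239, 0.664, -0.24]
contact_force: [4.1, -6.9, 0.0]
gripper_width: 0.146
```

```bash
python3 - <<'E'
from h import *
s=manip.state();p,M=tool(s);print(s['time'],p,np.round(M,3),s['contact_force'],s['ft_torque'],s['gripper_width'])
c=np.array([.709,-.075]);r=p[:2]-c;print(np.linalg.norm(r),np.degrees(np.arctan2(r[1],r[0])),'jaw yaw',np.degrees(np.arctan2(M[1,1],M[0,1])))
g=cam('side','s7.png');f=cam('top','t7.png')
a=cv2.resize(cv2.imread('pics/t7.png')[150:225,310:390],None,fx=4,fy=4,interpolation=cv2.INTER_CUBIC)
b=cv2.resize(cv2.imread('pics/s7.png')[130:250,210:330],None,fx=4,fy=4,interpolation=cv2.INTER_CUBIC)
o=np.zeros((480,800,3),np.uint8);o[:300,:320]=a;o[:,320:]=b;cv2.imwrite('pics/c8.png',o)
E
```

```text
21.025 [ 0.67174568 -0.04497601  0.20364768] [[ 0.002  0.637  0.771]
 [-0.003  0.771 -0.637]
 [-1.    -0.001  0.003]] [ 4.0832645  -6.91766071  0.04778604] [-1.07614356 -0.54327636  0.10840815] 0.14606662824835184
0.04784688481133307 141.13397661842762 jaw yaw 50.40595790799353
```

View pics/c8.png

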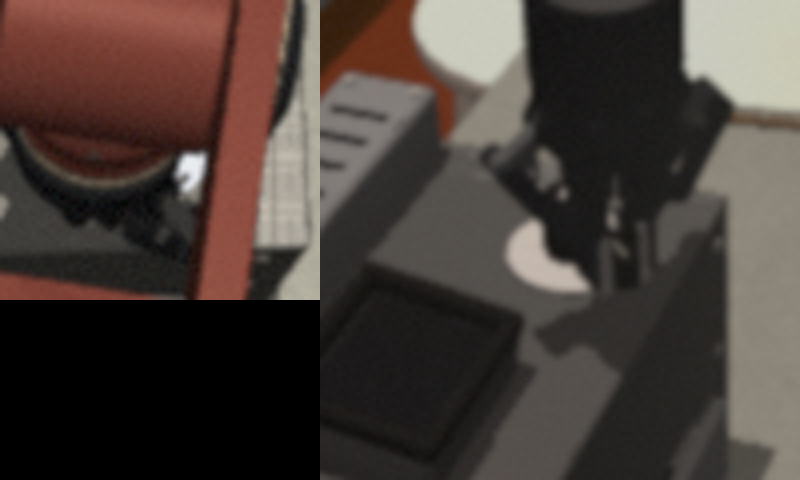

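Fingers still hold the arm, now pointing left of the drawer; angle reads ≈1.34. Nudge to feel the end stop.

Request:
play_rows:
  plan:
    - [0, 1, 0, 0.01, 1]
    - [0, 2, 0, 0.02, 1]
    - [0, 2, 0, 0.02, 1]
    - [0, 2, 0, 0.02, 1]

```text
time: 21.62
tool_pos: [0.6721, -0.0446, 0.2036]
tool_rot: [0.663, 0.244, 0.663, -0.248]
contact_force: [-1.5, -10.1, 0.5]
gripper_width: 0.151
```

```bash
python3 - <<'E'
from h import *
s=manip.state();p,M=tool(s);print(s['time'],p,s['contact_force'],s['ft_torque'],s['gripper_width'])
c=np.array([.709,-.075]);r=p[:2]-c;print(np.linalg.norm(r),np.degrees(np.arctan2(r[1],r[0])),'jaw yaw',np.degrees(np.arctan2(M[1,1],M[0,1])))
E
```

```text
21.625 [ 0.67207259 -0.04459194  0.20360771] [ -1.5447846  -10.07273179   0.49383753] [-1.618361   -0.00747199  0.74377979] 0.15064909597542733
0.04783601183316982 140.53008200624748 jaw yaw 49.317711392649244
```

At the stop (moved 0.5 of 2 mm, force rose; angle ≈1.36). Last check of the drawer and bystanders, then hand in.

```bash
python3 - <<'E'
from h import *
f=cam('top','t8.png');g=cam('side','s8.png');P=pts(f);Q=pts(g).reshape(-1,3)
h=Q[(Q[:,2]>.036)&(Q[:,2]<.056)&(Q[:,0]>.55)&(Q[:,0]<.63)&(abs(Q[:,1])<.07)];print('handle',np.round(np.median(h,0),3))
P0=pts(dict(np.load('pics/top0.npz')))
for n,w in dict(jar=(slice(270,312),slice(450,495)),tape=(slice(215,262),slice(468,518)),varnish=(slice(215,258),slice(138,184))).items():
    print(n,[np.round(np.nanmean(A[w].reshape(-1,3)[A[w].reshape(-1,3)[:,2]>.015],0),4) for A in(P0,P)])
print(manip.job_done())
E
```

```text
handle [0.597 0.004 0.045]
jar [array([ 0.4937, -0.3522,  0.0641]), array([ 0.4938, -0.3521,  0.064 ])]
tape [array([ 0.6179, -0.4225,  0.0239]), array([ 0.6182, -0.4224,  0.0238])]
varnish [array([0.622 , 0.3215, 0.1035]), array([0.622 , 0.3214, 0.1032])]
the job is handed in; nothing more can be done
None
```

I laid the miniature flat and face up in the drawer and let it go, then pushed the drawer shut. I then swung the lamp lever clockwise to its end and handed the job in, at about 22 s, with the gripper still holding the lever there.

Last checks:
- **Miniature:** the picture taken after release showed it flat and face up in the tray. I could not see it again once the drawer was shut.
- **Drawer:** the handle reads x = 0.597 m against about 0.596 expected when shut. The push met a hard stop, peaking at about 37 N at the wrist, all of it through the fingers.
- **Lever:** it is against its stop at about 1.36 rad, past the third click at 1.31. A last 2 mm nudge moved it only 0.5 mm while the force rose. The arm hid the lever from the cameras, so the angle comes from the tool pose and the force, not from a picture.
- **Bystanders:** the jar, bottle and tape are within 0.3 mm of where they started.

No check failed or disagreed.

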